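# Press the right T-bracket into the corner of a squaring jig

### The job

Pick up the middle-length one of the three gold-coloured T-brackets, the one that matches the yellow outline on the jig, and set it down flat on the steel jig plate with its long side along the blue fence. Slide it into the corner so that it bears firmly on the blue and the red fence at once, square and flat on the plate, and finish like that: the program ends with the gripper still gripping the bracket and pressing it against both fences. Leave the other two brackets and everything else on the bench where they are.

Things in the scene. Friction and masses are not known exactly. Their poses are not given: they have to be found in the camera images.
- bracket_mid: gold-anodised aluminium T-bracket, the middle length and the right one: base 40 mm wide (x), 58 mm long (y), 8 mm thick, with a central upright web 10 mm thick (x), as long as the base, top 50 mm above the underside. Origin: centre of the underside, z up. 0.1 to 0.2 kg. Starts on the bare table (z = 0), length roughly along world x, in one of three places in a row; the brackets differ only in length
- bracket_short: gold-anodised aluminium T-bracket, too short: leave it: base 40 mm wide (x), 40 mm long (y), 8 mm thick, with a central upright web 10 mm thick (x), as long as the base, top 50 mm above the underside. Origin: centre of the underside, z up. 0.1 to 0.2 kg. Starts on the bare table (z = 0), length roughly along world x, in one of three places in a row; the brackets differ only in length
- bracket_long: gold-anodised aluminium T-bracket, too long: leave it: base 40 mm wide (x), 76 mm long (y), 8 mm thick, with a central upright web 10 mm thick (x), as long as the base, top 50 mm above the underside. Origin: centre of the underside, z up. 0.1 to 0.2 kg. Starts on the bare table (z = 0), length roughly along world x, in one of three places in a row; the brackets differ only in length
- jig: fixed squaring jig: dark steel plate 130 (x) x 150 (y) x 10 mm on a blue mat (mat top z = 3 mm). Origin: centre of the underside. At yaw 0, x points away from the robot, y to its left. Fences 14 mm thick, 12 mm above the plate: blue along the +x edge, red along +y; inner corner at x = 51, y = 61 mm. Other two sides open. Yellow painted outline in the corner
- fence_long: blue fence of the jig, 14 x 150 x 12 mm, origin at the centre of its underside, on the plate; the bracket bears on its -x face, 7 mm from the origin. Axes as the jig's
- fence_short: red fence of the jig, 116 (x) x 14 (y) x 12 mm, origin at the centre of its underside, on the plate; the bracket bears on its -y face, 7 mm from the origin. Axes as the jig's
- seat (a point): on the plate's top face (13 mm above the table), the centre of the yellow outline: where the origin of the seated bracket comes, 20 mm from the blue fence's face and 29 mm from the red fence's. Axes as the jig's; the seated bracket's length lies along y, either end first. Dry contact, friction about 0.6
- parts_pot: small round white pot with a lid, 44 mm across, 32 mm high, near the back; leave alone
- tape_black: roll of black tape lying flat, 70 mm across, 18 mm high, on the mat to the left; leave alone
- loupe: small black loupe standing on end, 35 mm across, 34 mm high, on the mat to the left; leave alone
- phone_black: closed black phone lying flat, 144 x 71 x 8 mm, at the back right of the table; leave alone. (Far to its right, on the other bench near x = 0.44, y = -0.69, stands a black desk lamp 0.6 m tall with leaning bars: keep the arm clear of it)
Things that resemble listed ones, but are neither listed nor needed, are in the scene too. Leave any purple look-alike of the bracket_mid alone.

How it is judged:
By the outcome, as a careful person would: the job done as asked, in the order asked, and still so for the second after the job is handed in, while the arm keeps its last pose, push and grip.
It also fails if it takes over 54 s, if anything falls off the work surface, if the arm or the gripper's body presses on something with over 40 N, if the wrist force passes 120 N, or if a joint passes its speed limit or range.

### The arm

A 6-joint arm with a two-finger parallel gripper is mounted at the origin on a cart in front of the work surface, level with it; the furniture and walls round the work are solid. World frame = base frame: x ahead of the robot, y to its left, z up, the work surface at z = 0. Lengths are in mm, angles in rad, forces in N, time in s.
With the tool pointing down it reaches from about 350 to 975 mm from the base axis. Payload 7.1 kg.
Tool frame: the origin (TCP) lies between the finger pads; the fingertips stand 8 mm ahead of it and the grasp point (between the pads) lies 11 mm behind it (ctrl.tips_ahead is the distance from the TCP to the fingertips, in mm); y points along the fingers, z is the direction in which the jaws open and shut, and the axes are right-handed (so a half turn about y gives the same grasp; the last joint's range is limited). The gripper opens to 88 mm and grips with 3 to 60 N. Pads are 20 mm wide; open, the fingers measure 115 mm over their backs; the gripper's body (75 mm by 178 mm) begins 61 mm behind the grasp point.
Start: joints at [-1.133, 0.423, 1.63, -0, 1.089, -0.019], TCP at [275.688, -560.893, 230.675] pointing down, gripper open.
Joint ranges: [-3, 3], [-0.9, 2.11], [0.09, 2.58], [-1.31, 4.45], [0.11, 2.69], [-2.54, 2.54]. Speed limits (rad/s): [2.39, 2.39, 3.01, 3.14, 3.14, 3.14].

### API

Orientations are given as a rotation vector (axis times angle).
In Python, from workcell import ctrl gives the robot as it stands.
- The arm moves only by the shell command python3 -m creep 'ROWS'. ROWS is JSON, a list of rows, each an object of numbers: "tx", "ty", "tz": the shift along the world's x, y, z in mm; "rx", "ry", "rz": the turn, a rotation vector about the world's x, y, z in rad; "fingers": the closure in counts, from 0 (fully open) to 255 (shut). A call has 1 to 10 rows; each row is the pose to reach, as a shift and turn from the pose commanded when the call began; what a row does not reach only later rows make up. A row lasts 1/8 s, in which the tool goes at most 62.5 mm and 10.7 degrees, less where a joint would pass 70% of its speed; a pose out of reach is approached as far as the arm can. A call with a gripper value outside its range is refused whole. The fingers move at their own pace and stop on an object; the grip force is fixed at half the most. Time passes only in rows, so rows that repeat a pose let the fingers close. It gives the time, the measured TCP pose, the force and the opening at its end, in the units of the state.
- ctrl.get_obs(): the state, without advancing time (a new reading comes with each control period).
- ctrl.get_image(name): name is "side" or "top" or "wrist"; returns a dict with "pixels" (480x640x3 uint8, blue, green, red), "intrinsics" (3x3 intrinsics, pixels), "rvec" (rotation vector, rad) and "tvec" (3), from world to camera coordinates, as OpenCV has them. Camera axes: x right, y down, z forward; pixel columns grow to the right and rows downward; lengths in mm; the calibration is good to about 2 mm. A picture is of the moment at which its call begins. There is no depth.
- ctrl.close_job(): hands the job in, once; it reports no verdict.
The state is a dict: "t": time; "qpos": joint angles; "qvel": joint speeds; "joint_torque": joint torques, N m; "ee_pos": TCP position; "orientation": TCP orientation; "ft_force": force on the tool from outside, world axes, zero at the start; "moment": the same for the moment, N m; "width": finger opening in mm.
Only numpy, scipy, OpenCV 4.12 (cv2) and the standard library are available. Lean on these libraries where they do the work, as an engineer would, in place of code of your own. Each camera call takes 0.05 s, during which the arm holds its last target.

## Working session

There is one attempt and no reset: what is moved stays moved. The work goes in short steps, Python scripts to look and compute and a shell command to move; the robot and the scene stay as the last step left them, time stands still between calls to the robot, and variables do not carry over. Pictures are saved under pics/ and viewed, and the job is handed in when it is done.

```bash
ls; mkdir -p pics
python3 - <<'E'
from workcell import ctrl
import cv2
o=ctrl.get_obs(); print({k:o[k] for k in ('t','ee_pos','orientation','ft_force','width')})
for n in ('top','side'):
    im=ctrl.get_image(n); cv2.imwrite(f'pics/{n}0.png',im['pixels']); print(n,im['intrinsics'],im['rvec'],im['tvec'])
E
```

```text
pics
{'t': 0.0, 'ee_pos': array([ 275.4676743 , -560.41938745,  229.91928401]), 'orientation': array([-0.45774888,  1.96922473, -1.96628685]), 'ft_force': array([-0.25608798, -0.69567682, -0.13098109]), 'width': 87.70483658411649}
top [[578.28262008   0.         324.50704593]
 [  0.         578.28262008 244.52937921]
 [  0.           0.           1.        ]] [ 2.1082335  -2.15328061  0.20636851] [ 211.53052864  602.30453463 1214.45706535]
side [[476.83660479   0.         316.53717467]
 [  0.         476.83660479 248.56259611]
 [  0.           0.           1.        ]] [ 0.765761   -2.37899649  1.37962809] [ 592.35351868  135.50101791 1011.03918454]
```

View pics/top0.png

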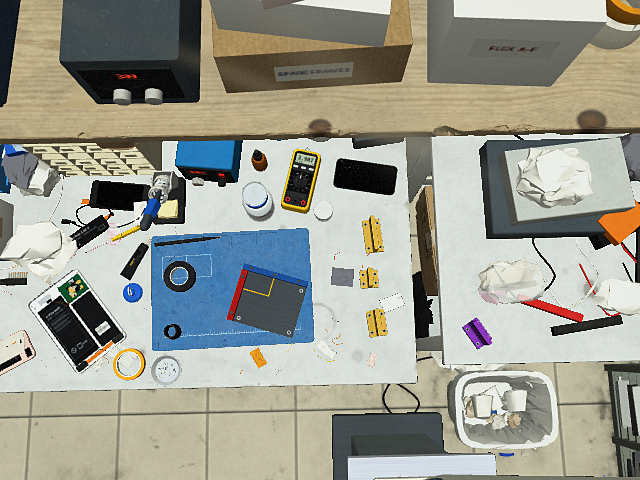

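View pics/side0.png

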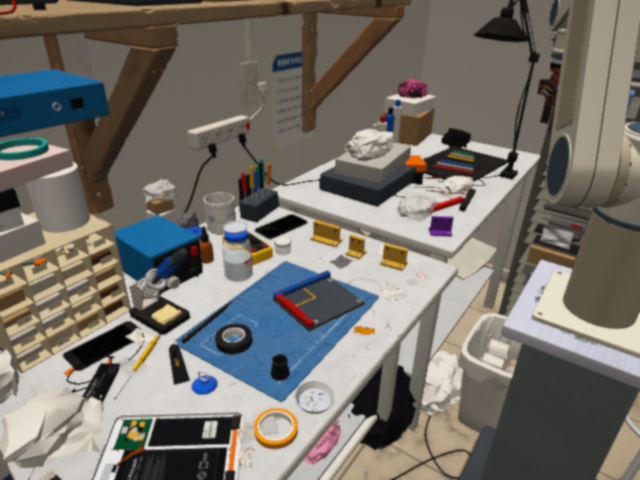

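Top view: the gold brackets are at (373,235), the longest, (369,278), the shortest, and (376,322), in between. There is a purple look-alike at (477,333) on the other bench. The jig is at about (268,300), yawed. I'll enlarge the crops to confirm and measure.

```bash
cat > h.py <<'E'
import numpy as np, cv2
from workcell import ctrl
def cam(n):
    im=ctrl.get_image(n); return im
def ray(im,u,v,z):
    R,_=cv2.Rodrigues(np.array(im['rvec'],float)); t=np.array(im['tvec'],float).ravel()
    d=R.T@np.linalg.inv(im['intrinsics'])@np.array([u,v,1.]); c=-R.T@t
    return c+d*(z-c[2])/d[2]
def proj(im,P):
    p,_=cv2.projectPoints(np.array(P,float).reshape(-1,1,3),np.array(im['rvec'],float),np.array(im['tvec'],float),im['intrinsics'],None); return p.reshape(-1,2)
def crop(im,x0,y0,w,h,s,name,pix=None):
    c=(im['pixels'] if pix is None else pix)[y0:y0+h,x0:x0+w]; c=cv2.resize(c,None,fx=s,fy=s,interpolation=cv2.INTER_CUBIC); cv2.imwrite(name,c)
E
python3 - <<'E'
from h import *
im=cam('top')
crop(im,335,205,70,140,4,'pics/c1.png'); crop(im,215,250,110,95,7,'pics/c2.png')
E
```

```text
(no output)
```

View pics/c1.png

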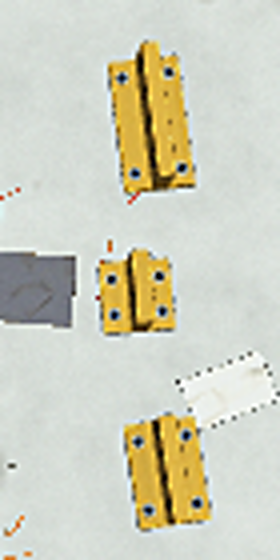

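View pics/c2.png

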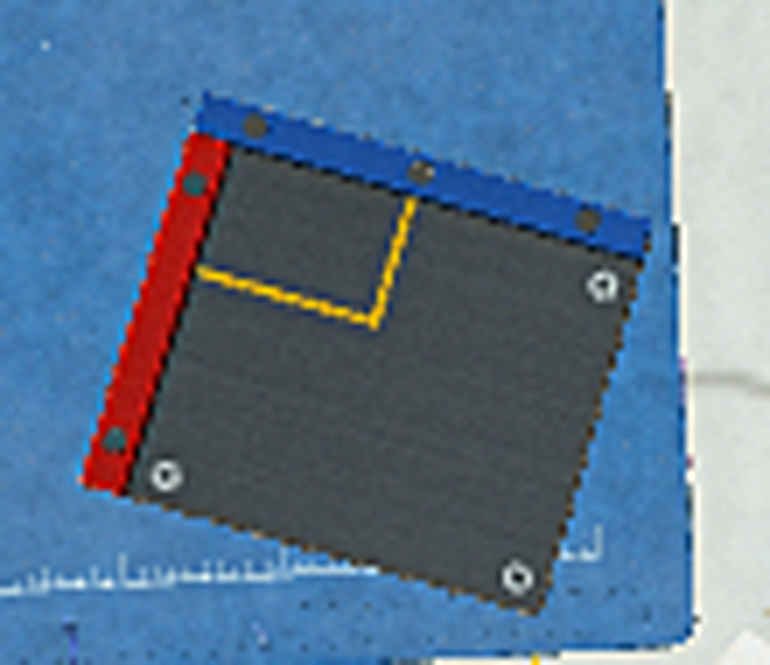

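Run:
```python
from h import *
im=cam('top')
def m(c,off,s,z): return ray(im,(c[0]+.5)/s-.5+off[0],(c[1]+.5)/s-.5+off[1],z)
o1=(335,205)
for nm,C in dict(long=[(109,63),(181,55),(196,185),(126,192)],short=[(98,263),(172,262),(175,330),(104,333)],mid=[(125,432),(199,423),(211,523),(139,529)]).items():
    P=np.array([m(c,o1,4,8)[:2] for c in C]); print(nm,P.mean(0).round(1),'len',np.linalg.norm(P[0]-P[3]).round(1),np.linalg.norm(P[1]-P[2]).round(1),'wid',np.linalg.norm(P[0]-P[1]).round(1),np.linalg.norm(P[2]-P[3]).round(1))
    d=P[0]-P[3]+P[1]-P[2]; print(' axis yaw',np.arctan2(d[1],d[0]))
o2=(215,250)
A=m((205,93),o2,7,25)[:2];B=m((652,220),o2,7,25)[:2];C=m((80,484),o2,7,25)[:2]
pc=m((541,612),o2,7,13)[:2]; pr=m((130,495),o2,7,13)[:2]
print('blue',A,B,np.linalg.norm(A-B)); d=A-B; y1=np.arctan2(d[1],d[0])-np.pi/2; print('yaw blue',y1)
d=m((190,134),o2,7,25)[:2]-C; print('yaw red',np.arctan2(d[1],d[0]),np.linalg.norm(d))
best=None
from scipy.optimize import least_squares
# jig fit: local pts
L=np.array([[65,75,25],[65,-75,25],[-65,75,25],[-65,-75,13],[11,3,13],[11,61,13]])
u=np.array([(205,93),(652,220),(80,484),(541,612),(376,324),(200,270)],float); u=(u+.5)/7-.5+np.array(o2)
def W(p,L):
    c,s=np.cos(p[2]),np.sin(p[2]);return np.c_[p[0]+c*L[:,0]-s*L[:,1],p[1]+s*L[:,0]+c*L[:,1],L[:,2]]
f=lambda p:(proj(im,W(p,L))-u).ravel()
r=least_squares(f,[500,80,y1]); print('jig',r.x,np.abs(f(r.x)).max(), 'seat',W(r.x,np.array([[31,32,13.]])))
print(f(r.x).reshape(-1,2).round(2))
```

```text
long [633.9  87.3] len 75.5 76.1 wid 41.7 40.1
 axis yaw 0.08372358665447668
short [534.5  99.8] len 39.7 38.5 wid 41.8 39.9
 axis yaw 0.028976364103964234
mid [433.9  86.1] len 53.8 55.4 wid 41.7 40.0
 axis yaw 0.09425695734291432
blue [574.12049094 379.02326761] [530.50466749 237.42718474] 148.1613672231094
yaw blue -0.2988072729927278
yaw red -0.2996349306014584 114.91840425358087
jig [ 4.90773782e+02  3.26979217e+02 -2.96382764e-01] 0.9885729780600059 seat [[529.7681611  348.53005047  13.        ]]
[[-0.31 -0.31]
 [ 0.52 -0.25]
 [-0.02  0.34]
 [ 0.17  0.99]
 [-0.3  -0.73]
 [-0.06 -0.08]]
```

Longest at (373,235) measures 76 mm, the one at (369,278) 40 mm, and the one at (376,322) about 55 mm. That last one is the middle length. I'll enlarge it to confirm and refine the pose.

Run:
```python
from h import *
im=cam('top')
crop(im,355,300,50,45,14,'pics/c3.png')
s=cam('side')
P=[(433,86,25),(534,100,25),(634,87,25)]
print(proj(s,P)); np.save('x.npy',0)
crop(s,290,205,140,80,5,'pics/c4.png')
```

```text
[[395.00505017 256.02372703]
 [356.02411737 245.82746316]
 [325.75056809 232.44181217]]
```

View pics/c3.png

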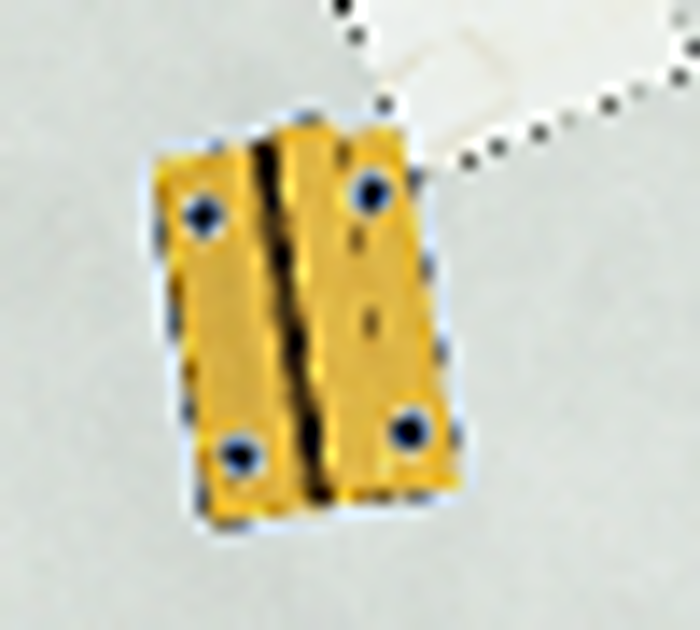

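View pics/c4.png

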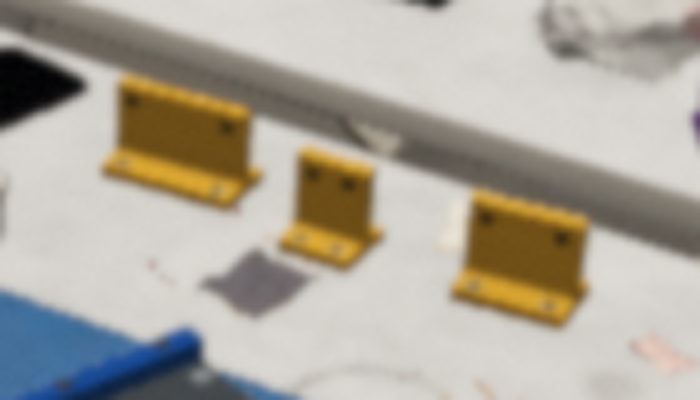

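The crop shows the middle bracket with 4 bolt holes, base corners at (155,158), (403,128), (460,487) and (208,522) in the 14x crop. The side view confirms it is longer than the short one and shorter than the long one. Next I'll fit its pose.

```bash
cat > fit.py <<'E'
from h import *
from scipy.optimize import least_squares
from scipy.spatial.transform import Rotation as Ro
def W(p,L,z0=0):
    L=np.array(L,float);c,s=np.cos(p[2]),np.sin(p[2]);return np.c_[p[0]+c*L[:,0]-s*L[:,1],p[1]+s*L[:,0]+c*L[:,1],z0+L[:,2]]
E
python3 - <<'E'
from fit import *
im=cam('top'); s=cam('side')
# local: long axis along +X here for yaw (X=length)
L=[[29,20,8],[29,-20,8],[-29,-20,8],[-29,20,8]]
u=(np.array([(155,158),(403,128),(460,487),(208,522)],float)+.5)/14-.5+np.array([355,300])
for LL in (58,54):
    M=np.array(L,float); M[:,0]*=LL/58
    f=lambda p:(proj(im,W(p,M))-u).ravel()
    r=least_squares(f,[434,86,.09]); print(LL,r.x,f(r.x).round(2))
# side: web top corners (near face) & base: crop5 off(290,205)
us=(np.array([(455,292),(560,324),(586,291)],float)+.5)/5-.5+np.array([290,205])
Ls=np.array([[29,20,4],[-29,20,4],[-29,-20,8]],float); 
g=lambda p:(proj(s,W(p,Ls))-us).ravel()
r2=least_squares(g,[434,86,.09]); print('side',r2.x,g(r2.x).round(2))
print('side proj of top fit',proj(s,W(r.x,[[29,20,8],[-29,20,8],[-29,-20,8],[29,5,50],[-29,5,50],[-29,-5,50]]))*1.0)
o=ctrl.get_obs(); R=Ro.from_rotvec(o['orientation']).as_matrix(); print(R.round(3),o['ee_pos'])
z=R[:,2]; print('jaw yaw',np.arctan2(z[1],z[0]))
E
```

```text
58 [4.36478605e+02 8.67184322e+01 1.11643702e-01] [ 0.01 -0.01  0.02 -0.25 -0.08  0.16  0.05  0.1 ]
54 [4.36447864e+02 8.67166302e+01 1.12145614e-01] [ 0.14  0.9   0.15  0.65 -0.22 -0.73 -0.07 -0.79]
side [4.34682867e+02 8.51086887e+01 5.64413830e-02] [-1.27  0.19 -0.1   0.91  1.38 -1.29]
side proj of top fit [[378.66276296 262.26798289]
 [401.39506209 268.76935392]
 [407.03403206 261.13954806]
 [382.49477065 244.56536242]
 [405.50237969 250.75015571]
 [406.92494027 248.90956349]]
[[-0.897 -0.     0.441]
 [-0.441  0.    -0.897]
 [ 0.    -1.    -0.   ]] [ 275.66855531 -560.82010064  230.55014003]
jaw yaw -1.1139793298369103
```

Pose of the middle bracket: (436.4, 86.7), length yaw 0.11. The reprojection error is below 0.3 px with the 58 mm model. Moving above it now.

```bash
python3 -m creep '[{"tx":5,"ty":20,"tz":0,"rz":-0.03},{"tx":16,"ty":65,"rz":-0.08},{"tx":30,"ty":122,"rz":-0.13},{"tx":45,"ty":180,"rz":-0.18},{"tx":60,"ty":240,"rz":-0.23},{"tx":75,"ty":300,"rz":-0.28},{"tx":90,"ty":360,"rz":-0.32},{"tx":105,"ty":420,"rz":-0.345},{"tx":119,"ty":480,"rz":-0.345},{"tx":134,"ty":540,"rz":-0.345}]'
```

```text
schema error: expected keys tx, ty, tz, rx, ry, rz, fingers
```

```bash
python3 -m creep '[{"tx":5,"ty":20,"tz":0,"rx":0,"ry":0,"rz":-0.03,"fingers":0},{"tx":16,"ty":65,"tz":0,"rx":0,"ry":0,"rz":-0.08,"fingers":0},{"tx":30,"ty":122,"tz":0,"rx":0,"ry":0,"rz":-0.13,"fingers":0},{"tx":45,"ty":180,"tz":0,"rx":0,"ry":0,"rz":-0.18,"fingers":0},{"tx":60,"ty":240,"tz":0,"rx":0,"ry":0,"rz":-0.23,"fingers":0},{"tx":75,"ty":300,"tz":0,"rx":0,"ry":0,"rz":-0.28,"fingers":0},{"tx":90,"ty":360,"tz":0,"rx":0,"ry":0,"rz":-0.32,"fingers":0},{"tx":105,"ty":420,"tz":0,"rx":0,"ry":0,"rz":-0.345,"fingers":0},{"tx":119,"ty":480,"tz":0,"rx":0,"ry":0,"rz":-0.345,"fingers":0},{"tx":134,"ty":540,"tz":0,"rx":0,"ry":0,"rz":-0.345,"fingers":0}]'
```

```text
t: 1.65
ee_pos: [410.0, -19.0, 231.1]
orientation: [-0.119, 2.163, -2.164]
ft_force: [1.0, -1.1, 0.9]
width: 87.5
```

```bash
python3 -m creep '[{"tx":12,"ty":50,"tz":-20,"rx":0,"ry":0,"rz":0,"fingers":0},{"tx":23,"ty":94,"tz":-60,"rx":0,"ry":0,"rz":0,"fingers":0},{"tx":26.7,"ty":107.6,"tz":-100,"rx":0,"ry":0,"rz":0,"fingers":0},{"tx":26.7,"ty":107.6,"tz":-110,"rx":0,"ry":0,"rz":0,"fingers":0},{"tx":26.7,"ty":107.6,"tz":-110,"rx":0,"ry":0,"rz":0,"fingers":0}]'
python3 - <<'E'
from fit import *
w=cam('wrist'); cv2.imwrite('pics/w1.png',w['pixels'])
o=ctrl.get_obs(); R=Ro.from_rotvec(o['orientation']).as_matrix(); z=R[:,2]; print(o['ee_pos'],np.arctan2(z[1],z[0]))
print(proj(w,W([436.4,86.7,.111],[[29,20,8],[29,-20,8],[-29,-20,8],[-29,20,8],[29,5,50],[29,-5,50],[-29,-5,50],[-29,5,50]])).round(0))
E
```

```text
t: 2.28
ee_pos: [436.1, 86.2, 120.7]
orientation: [-0.122, 2.164, -2.165]
ft_force: [-1.2, 0.1, -0.4]
width: 88.0
[436.69462054  86.09117171 121.42173876] -1.459791193989273
[[288. 202.]
 [338. 202.]
 [336. 269.]
 [290. 269.]
 [306. 214.]
 [320. 214.]
 [320. 291.]
 [306. 291.]]
```

View pics/w1.png

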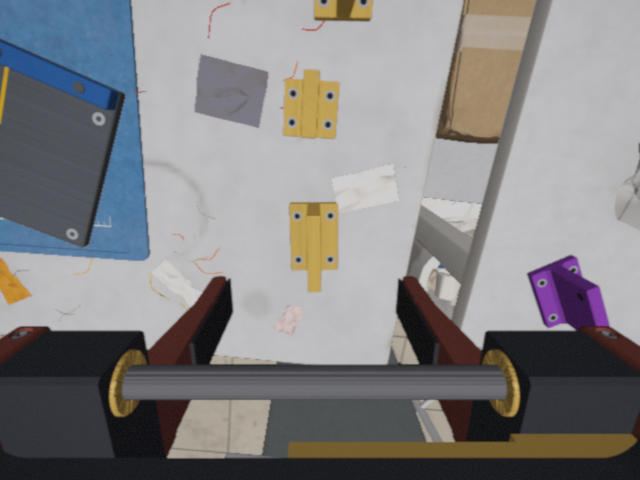

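The wrist view shows the bracket base at (289–338, 202–268) and the web foot at (314,291), within about 1 px of the prediction. Descending in two stages.

```bash
python3 -m creep '[{"tx":0,"ty":-0.8,"tz":-20,"rx":0,"ry":0,"rz":0,"fingers":0},{"tx":0,"ty":-0.8,"tz":-50,"rx":0,"ry":0,"rz":0,"fingers":0},{"tx":0,"ty":-0.8,"tz":-75,"rx":0,"ry":0,"rz":0,"fingers":0},{"tx":0,"ty":-0.8,"tz":-90,"rx":0,"ry":0,"rz":0,"fingers":0},{"tx":0,"ty":-0.8,"tz":-96.5,"rx":0,"ry":0,"rz":0,"fingers":0},{"tx":0,"ty":-0.8,"tz":-96.5,"rx":0,"ry":0,"rz":0,"fingers":0},{"tx":0,"ty":-0.8,"tz":-96.5,"rx":0,"ry":0,"rz":0,"fingers":160},{"tx":0,"ty":-0.8,"tz":-96.5,"rx":0,"ry":0,"rz":0,"fingers":255},{"tx":0,"ty":-0.8,"tz":-96.5,"rx":0,"ry":0,"rz":0,"fingers":255},{"tx":0,"ty":-0.8,"tz":-96.5,"rx":0,"ry":0,"rz":0,"fingers":255}]'
python3 -m creep '[{"tx":0,"ty":0,"tz":0,"rx":0,"ry":0,"rz":0,"fingers":255},{"tx":0,"ty":0,"tz":0,"rx":0,"ry":0,"rz":0,"fingers":255},{"tx":0,"ty":0,"tz":0,"rx":0,"ry":0,"rz":0,"fingers":255},{"tx":0,"ty":0,"tz":0,"rx":0,"ry":0,"rz":0,"fingers":255}]'
python3 - <<'E'
from fit import *
w=cam('wrist'); cv2.imwrite('pics/w2.png',w['pixels'])
t=cam('top'); crop(t,335,205,100,150,4,'pics/t2.png')
E
```

```text
t: 3.58
ee_pos: [436.4, 86.0, 24.3]
orientation: [-0.121, 2.164, -2.164]
ft_force: [0.0, -0.7, 0.2]
width: 51.1
t: 4.08
ee_pos: [436.4, 85.9, 24.1]
orientation: [-0.121, 2.164, -2.164]
ft_force: [-0.4, 1.7, 1.6]
width: 11.0
```

View pics/w2.png

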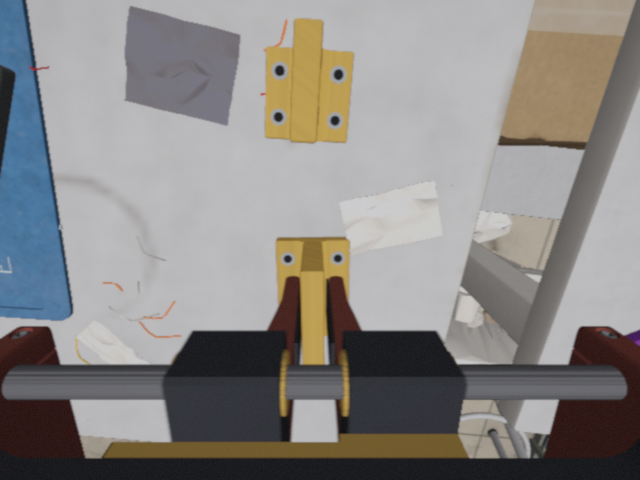

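Width is 11 mm, so the web is gripped (wrist view: fingers either side of the web at about (313,310)). Lifting.

```bash
python3 -m creep '[{"tx":0,"ty":0,"tz":0,"rx":0,"ry":0,"rz":0,"fingers":255},{"tx":0,"ty":0,"tz":8,"rx":0,"ry":0,"rz":0,"fingers":255},{"tx":0,"ty":0,"tz":30,"rx":0,"ry":0,"rz":0,"fingers":255},{"tx":0,"ty":0,"tz":65,"rx":0,"ry":0,"rz":0,"fingers":255},{"tx":0,"ty":0,"tz":90,"rx":0,"ry":0,"rz":0,"fingers":255},{"tx":0,"ty":0,"tz":100,"rx":0,"ry":0,"rz":0,"fingers":255},{"tx":0,"ty":0,"tz":100,"rx":0,"ry":0,"rz":0,"fingers":255}]'
python3 -m creep '[{"tx":5,"ty":15,"tz":0,"rx":0,"ry":0,"rz":0.07,"fingers":255},{"tx":14,"ty":45,"tz":0,"rx":0,"ry":0,"rz":0.22,"fingers":255},{"tx":25,"ty":82,"tz":0,"rx":0,"ry":0,"rz":0.38,"fingers":255},{"tx":36,"ty":118,"tz":0,"rx":0,"ry":0,"rz":0.54,"fingers":255},{"tx":47,"ty":154,"tz":0,"rx":0,"ry":0,"rz":0.7,"fingers":255},{"tx":58,"ty":190,"tz":0,"rx":0,"ry":0,"rz":0.86,"fingers":255},{"tx":68,"ty":222,"tz":0,"rx":0,"ry":0,"rz":1.01,"fingers":255},{"tx":75,"ty":244,"tz":0,"rx":0,"ry":0,"rz":1.11,"fingers":255},{"tx":78.4,"ty":254.6,"tz":0,"rx":0,"ry":0,"rz":1.163,"fingers":255},{"tx":78.4,"ty":254.6,"tz":0,"rx":0,"ry":0,"rz":1.163,"fingers":255}]'
python3 -m creep '[{"tx":0,"ty":0,"tz":-10,"rx":0,"ry":0,"rz":0,"fingers":255},{"tx":0,"ty":0,"tz":-35,"rx":0,"ry":0,"rz":0,"fingers":255},{"tx":0,"ty":0,"tz":-50,"rx":0,"ry":0,"rz":0,"fingers":255},{"tx":0,"ty":0,"tz":-50,"rx":0,"ry":0,"rz":0,"fingers":255}]'
python3 - <<'E'
from fit import *
o=ctrl.get_obs(); R=Ro.from_rotvec(o['orientation']).as_matrix(); print(R.round(4)); z=R[:,2]; print(o['t'],o['ee_pos'],np.arctan2(z[1],z[0]),o['ft_force'],o['width'])
w=cam('wrist'); cv2.imwrite('pics/w3.png',w['pixels'])
t=cam('top'); crop(t,200,230,160,110,5,'pics/t3.png')
s=cam('side'); crop(s,230,180,200,150,4,'pics/s3.png')
c=lambda i:None
L=[[65,75,25],[65,-75,25],[-65,75,25],[51,61,25],[51,-75,25],[-65,61,25],[11,3,13],[11,61,13]]
print(proj(w,W([490.8,327,-.2964],L)).round(0))
E
```

```text
t: 5.05
ee_pos: [436.6, 85.9, 124.6]
orientation: [-0.12, 2.163, -2.163]
ft_force: [-0.2, -0.3, -1.8]
width: 9.9
t: 6.3
ee_pos: [514.1, 340.7, 122.4]
orientation: [-1.057, 1.424, -1.424]
ft_force: [0.3, 0.4, -1.8]
width: 9.9
t: 6.8
ee_pos: [513.7, 339.4, 72.5]
orientation: [-1.058, 1.425, -1.425]
ft_force: [-0.8, 0.0, -1.1]
width: 10.0
[[-0.2924 -0.0029  0.9563]
 [-0.9563 -0.0019 -0.2924]
 [ 0.0026 -1.     -0.0022]]
6.8 [513.71662554 339.41883933  72.48784764] -0.2967447588759654 [-0.77998871  0.00459519 -1.06320521] 10.018032338578577
[[392. 179.]
 [378. 385.]
 [174. 178.]
 [367. 202.]
 [358. 385.]
 [177. 202.]
 [303. 281.]
 [302. 198.]]
```

View pics/w3.png

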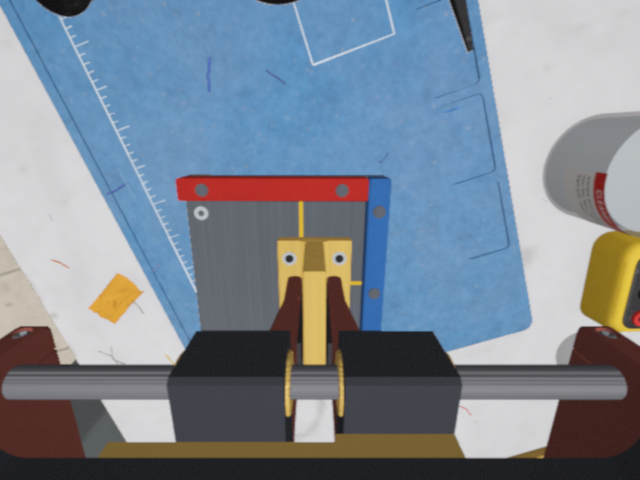

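View pics/t3.png

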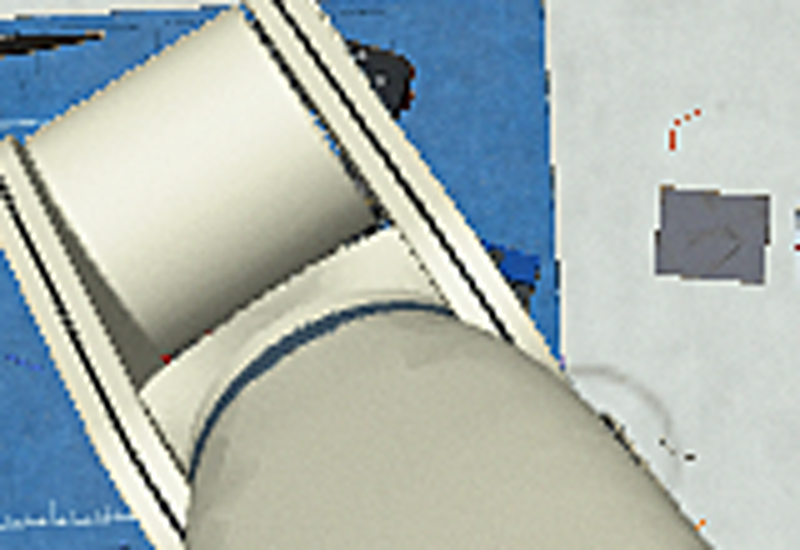

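View pics/s3.png

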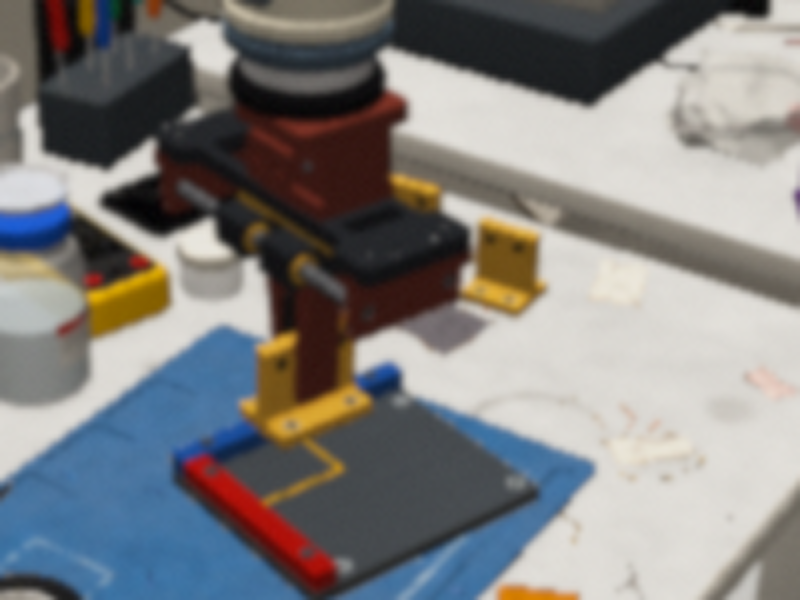

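The wrist view shows the bracket gripped square to the jig, at (278–352, 240–330). The fences are where predicted: red at row 178–202, blue at column 367–390. Lowering to the plate.

```bash
python3 -m creep '[{"tx":0,"ty":0,"tz":-12,"rx":0,"ry":0,"rz":0,"fingers":255},{"tx":0,"ty":0,"tz":-26,"rx":0,"ry":0,"rz":0,"fingers":255},{"tx":0,"ty":0,"tz":-33,"rx":0,"ry":0,"rz":0,"fingers":255},{"tx":0,"ty":0,"tz":-34.5,"rx":0,"ry":0,"rz":0,"fingers":255},{"tx":0,"ty":0,"tz":-34.5,"rx":0,"ry":0,"rz":0,"fingers":255}]'
python3 -m creep '[{"tx":0,"ty":0,"tz":-1,"rx":0,"ry":0,"rz":0,"fingers":255},{"tx":0,"ty":0,"tz":-1,"rx":0,"ry":0,"rz":0,"fingers":255}]'
python3 -m creep '[{"tx":0,"ty":0,"tz":-1,"rx":0,"ry":0,"rz":0,"fingers":255},{"tx":0,"ty":0,"tz":-1,"rx":0,"ry":0,"rz":0,"fingers":255}]'
```

```text
t: 7.58
ee_pos: [514.8, 340.5, 39.6]
orientation: [-1.054, 1.424, -1.424]
ft_force: [0.3, 0.5, -2.0]
width: 9.4
t: 7.82
ee_pos: [514.9, 340.6, 38.9]
orientation: [-1.054, 1.424, -1.424]
ft_force: [0.1, 0.1, -1.3]
width: 9.6
t: 8.07
ee_pos: [514.8, 340.5, 37.7]
orientation: [-1.054, 1.424, -1.424]
ft_force: [0.2, -1.0, -1.2]
width: 9.6
```

```bash
python3 -m creep '[{"tx":0,"ty":0,"tz":-0.7,"rx":0,"ry":0,"rz":0,"fingers":255},{"tx":0,"ty":0,"tz":-0.7,"rx":0,"ry":0,"rz":0,"fingers":255}]'
python3 -m creep '[{"tx":0,"ty":0,"tz":-0.7,"rx":0,"ry":0,"rz":0,"fingers":255},{"tx":0,"ty":0,"tz":-0.7,"rx":0,"ry":0,"rz":0,"fingers":255}]'
```

```text
t: 8.32
ee_pos: [514.9, 340.5, 37.4]
orientation: [-1.054, 1.424, -1.424]
ft_force: [-1.8, -1.7, 3.9]
width: 9.9
t: 8.57
ee_pos: [514.8, 340.6, 37.3]
orientation: [-1.054, 1.424, -1.424]
ft_force: [-3.7, -2.9, 10.3]
width: 9.8
```

Contact at about 10 N. I'll ease to about 5 N and slide along jig +x towards the blue fence.

```bash
python3 -m creep '[{"tx":0,"ty":0,"tz":0.3,"rx":0,"ry":0,"rz":0,"fingers":255},{"tx":2.9,"ty":-0.9,"tz":0.3,"rx":0,"ry":0,"rz":0,"fingers":255},{"tx":5.7,"ty":-1.8,"tz":0.3,"rx":0,"ry":0,"rz":0,"fingers":255},{"tx":8.6,"ty":-2.6,"tz":0.3,"rx":0,"ry":0,"rz":0,"fingers":255},{"tx":8.6,"ty":-2.6,"tz":0.3,"rx":0,"ry":0,"rz":0,"fingers":255}]'
python3 -m creep '[{"tx":1,"ty":-0.3,"tz":0,"rx":0,"ry":0,"rz":0,"fingers":255},{"tx":1,"ty":-0.3,"tz":0,"rx":0,"ry":0,"rz":0,"fingers":255}]'
python3 -m creep '[{"tx":1,"ty":-0.3,"tz":0,"rx":0,"ry":0,"rz":0,"fingers":255},{"tx":1,"ty":-0.3,"tz":0,"rx":0,"ry":0,"rz":0,"fingers":255}]'
```

```text
t: 9.2
ee_pos: [523.4, 338.4, 37.4]
orientation: [-1.054, 1.424, -1.423]
ft_force: [-3.0, 1.5, 7.2]
width: 9.6
t: 9.45
ee_pos: [524.1, 338.2, 37.4]
orientation: [-1.054, 1.425, -1.423]
ft_force: [-3.9, 0.7, 7.9]
width: 9.7
t: 9.7
ee_pos: [525.0, 337.9, 37.4]
orientation: [-1.054, 1.425, -1.423]
ft_force: [-4.7, 1.3, 8.7]
width: 10.2
```

```bash
python3 -m creep '[{"tx":1,"ty":-0.3,"tz":0,"rx":0,"ry":0,"rz":0,"fingers":255},{"tx":1,"ty":-0.3,"tz":0,"rx":0,"ry":0,"rz":0,"fingers":255}]'
python3 -m creep '[{"tx":1,"ty":-0.3,"tz":0,"rx":0,"ry":0,"rz":0,"fingers":255},{"tx":1,"ty":-0.3,"tz":0,"rx":0,"ry":0,"rz":0,"fingers":255}]'
```

```text
t: 9.95
ee_pos: [526.0, 337.6, 37.4]
orientation: [-1.054, 1.425, -1.423]
ft_force: [-4.7, 1.6, 8.1]
width: 9.6
t: 10.2
ee_pos: [526.1, 337.6, 37.4]
orientation: [-1.055, 1.426, -1.423]
ft_force: [-8.5, 3.3, 10.4]
width: 9.7
```

Blue fence contacted: the TCP stopped and the force rose. Now along jig +y to the red fence, keeping light pressure on blue.

```bash
python3 -m creep '[{"tx":0.9,"ty":2.9,"tz":0,"rx":0,"ry":0,"rz":0,"fingers":255},{"tx":1.8,"ty":5.7,"tz":0,"rx":0,"ry":0,"rz":0,"fingers":255},{"tx":1.8,"ty":5.7,"tz":0,"rx":0,"ry":0,"rz":0,"fingers":255}]'
python3 -m creep '[{"tx":0.6,"ty":2,"tz":0,"rx":0,"ry":0,"rz":0,"fingers":255},{"tx":0.9,"ty":2.9,"tz":0,"rx":0,"ry":0,"rz":0,"fingers":255},{"tx":0.9,"ty":2.9,"tz":0,"rx":0,"ry":0,"rz":0,"fingers":255}]'
python3 -m creep '[{"tx":0.3,"ty":1,"tz":0,"rx":0,"ry":0,"rz":0,"fingers":255},{"tx":0.3,"ty":1,"tz":0,"rx":0,"ry":0,"rz":0,"fingers":255}]'
python3 - <<'E'
from fit import *
o=ctrl.get_obs(); R=Ro.from_rotvec(o['orientation']).as_matrix(); z=R[:,2]; print(R.round(4)); print(o['t'],o['ee_pos'],np.arctan2(z[1],z[0]),o['ft_force'],o['moment'])
w=cam('wrist'); crop(w,180,140,260,195,3,'pics/w4.png')
E
```

```text
t: 10.58
ee_pos: [527.1, 340.8, 37.5]
orientation: [-1.06, 1.425, -1.425]
ft_force: [-9.5, -8.2, 18.0]
width: 9.9
t: 10.95
ee_pos: [527.8, 343.3, 37.5]
orientation: [-1.061, 1.425, -1.426]
ft_force: [-9.9, -8.9, 18.4]
width: 10.1
t: 11.2
ee_pos: [528.1, 344.2, 37.5]
orientation: [-1.061, 1.425, -1.426]
ft_force: [-8.8, -9.6, 18.5]
width: 9.8
[[-0.292  -0.005   0.9564]
 [-0.9564 -0.0038 -0.292 ]
 [ 0.0051 -1.     -0.0036]]
11.2 [528.14186811 344.24057229  37.46967467] -0.2963214716954277 [-8.82005925 -9.61689786 18.50339606] [-1.65152641  1.50303652 -0.18441636]
```

View pics/w4.png

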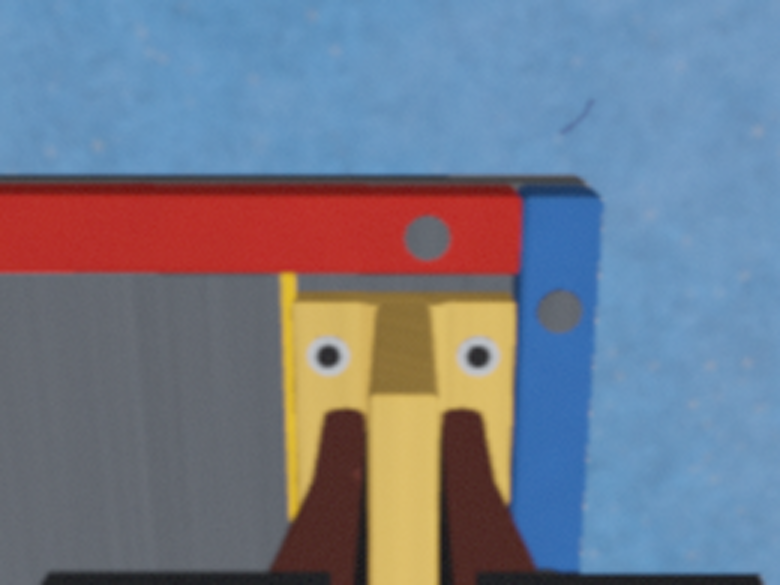

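The crop shows the bracket touching blue (column ~515) and a gap of about 20 px, or 3.7 mm, to red. The downward force has grown to 18 N, so I'll ease it slightly and continue.

```bash
python3 -m creep '[{"tx":0,"ty":0,"tz":0.4,"rx":0,"ry":0,"rz":0,"fingers":255},{"tx":0.6,"ty":2,"tz":0.4,"rx":0,"ry":0,"rz":0,"fingers":255},{"tx":0.6,"ty":2,"tz":0.4,"rx":0,"ry":0,"rz":0,"fingers":255}]'
python3 -m creep '[{"tx":0.3,"ty":1,"tz":0,"rx":0,"ry":0,"rz":0,"fingers":255},{"tx":0.3,"ty":1,"tz":0,"rx":0,"ry":0,"rz":0,"fingers":255}]'
python3 -m creep '[{"tx":0.3,"ty":1,"tz":0,"rx":0,"ry":0,"rz":0,"fingers":255},{"tx":0.3,"ty":1,"tz":0,"rx":0,"ry":0,"rz":0,"fingers":255}]'
```

```text
t: 11.62
ee_pos: [528.9, 346.6, 37.5]
orientation: [-1.06, 1.425, -1.425]
ft_force: [-8.6, -8.0, 14.0]
width: 9.8
t: 11.88
ee_pos: [529.2, 347.5, 37.5]
orientation: [-1.06, 1.425, -1.425]
ft_force: [-8.6, -7.6, 14.7]
width: 9.6
t: 12.12
ee_pos: [529.4, 348.5, 37.5]
orientation: [-1.06, 1.425, -1.425]
ft_force: [-8.5, -7.9, 14.6]
width: 9.9
```

```bash
python3 -m creep '[{"tx":0.2,"ty":0.7,"tz":0,"rx":0,"ry":0,"rz":0,"fingers":255},{"tx":0.2,"ty":0.7,"tz":0,"rx":0,"ry":0,"rz":0,"fingers":255}]'
python3 -m creep '[{"tx":0.2,"ty":0.7,"tz":0,"rx":0,"ry":0,"rz":0,"fingers":255},{"tx":0.2,"ty":0.7,"tz":0,"rx":0,"ry":0,"rz":0,"fingers":255}]'
python3 - <<'E'
from fit import *
o=ctrl.get_obs(); R=Ro.from_rotvec(o['orientation']).as_matrix(); z=R[:,2]; print(R.round(4)); print(o['t'],o['ee_pos'],np.arctan2(z[1],z[0]),o['ft_force'],o['moment'])
w=cam('wrist'); crop(w,180,140,260,195,3,'pics/w5.png')
E
```

```text
t: 12.38
ee_pos: [529.7, 349.2, 37.5]
orientation: [-1.06, 1.425, -1.425]
ft_force: [-8.7, -7.6, 15.5]
width: 9.6
t: 12.62
ee_pos: [529.9, 349.9, 37.5]
orientation: [-1.06, 1.425, -1.425]
ft_force: [-9.2, -8.1, 15.0]
width: 9.8
[[-0.292  -0.0045  0.9564]
 [-0.9564 -0.0033 -0.292 ]
 [ 0.0045 -1.     -0.0034]]
12.625 [529.8999952  349.9316067   37.50421086] -0.2963577176313143 [-9.22863216 -8.12745892 14.96469253] [-1.33346879  1.31277618 -0.17256714]
```

View pics/w5.png

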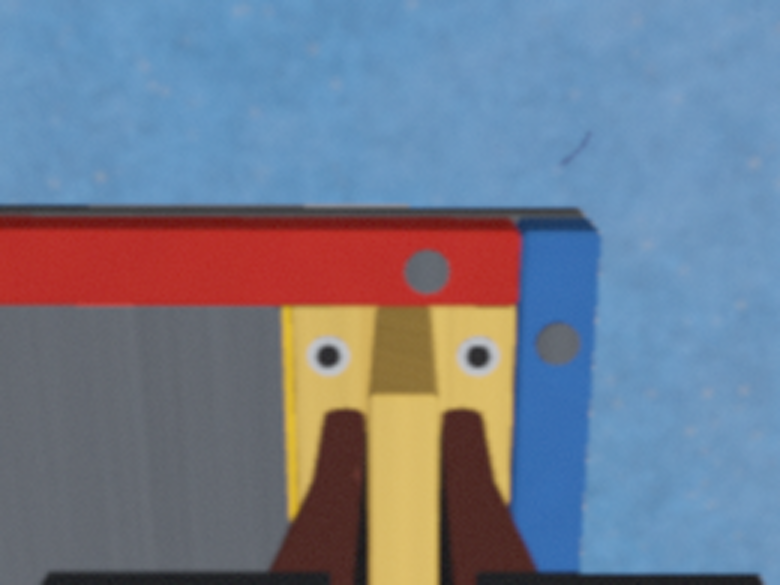

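The bracket is almost at the red fence (the front edge of its base just vanishes behind the fence top at row 305), but there is no force rise yet. Continuing.

```bash
python3 -m creep '[{"tx":0.2,"ty":0.7,"tz":0,"rx":0,"ry":0,"rz":0,"fingers":255},{"tx":0.2,"ty":0.7,"tz":0,"rx":0,"ry":0,"rz":0,"fingers":255}]'
python3 -m creep '[{"tx":0.2,"ty":0.5,"tz":0,"rx":0,"ry":0,"rz":0,"fingers":255},{"tx":0.2,"ty":0.5,"tz":0,"rx":0,"ry":0,"rz":0,"fingers":255}]'
```

```text
t: 12.92
ee_pos: [529.9, 350.1, 37.5]
orientation: [-1.061, 1.425, -1.426]
ft_force: [-8.8, -10.4, 15.2]
width: 10.0
t: 13.18
ee_pos: [529.9, 350.1, 37.5]
orientation: [-1.062, 1.425, -1.426]
ft_force: [-9.8, -12.0, 16.6]
width: 10.2
```

Red contact: the TCP has stopped and the force is rising. Now a firmer push into both fences.

```bash
python3 -m creep '[{"tx":1,"ty":0.1,"tz":0,"rx":0,"ry":0,"rz":0,"fingers":255},{"tx":2,"ty":0.3,"tz":0,"rx":0,"ry":0,"rz":0,"fingers":255},{"tx":2,"ty":0.3,"tz":0,"rx":0,"ry":0,"rz":0,"fingers":255}]'
python3 - <<'E'
from fit import *
o=ctrl.get_obs(); R=Ro.from_rotvec(o['orientation']).as_matrix(); z=R[:,2]; print(R.round(4)); print(o['ee_pos'],np.arctan2(z[1],z[0]),o['ft_force'],o['moment']); f=o['ft_force'];print('ex',.956*f[0]-.292*f[1],'ey',.292*f[0]+.956*f[1])
w=cam('wrist'); crop(w,180,140,260,195,3,'pics/w6.png')
s=cam('side'); crop(s,250,230,130,100,6,'pics/s6.png')
E
```

```text
t: 13.55
ee_pos: [530.1, 350.1, 37.6]
orientation: [-1.066, 1.427, -1.426]
ft_force: [-15.7, -12.3, 23.3]
width: 9.8
[[-0.2921 -0.0093  0.9563]
 [-0.9563 -0.0061 -0.2922]
 [ 0.0085 -0.9999 -0.0071]]
[530.05053117 350.10217885  37.57961478] -0.2965323513492899 [-15.69519179 -12.29733391  23.28943911] [-1.96471276  2.52603105 -0.13745855]
ex -11.413781850927716 ey -16.33924722137283
```

View pics/w6.png

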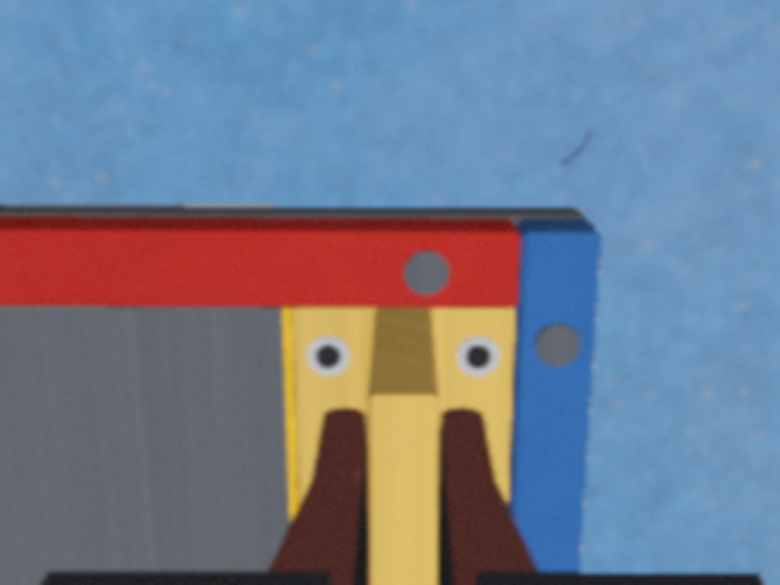

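View pics/s6.png

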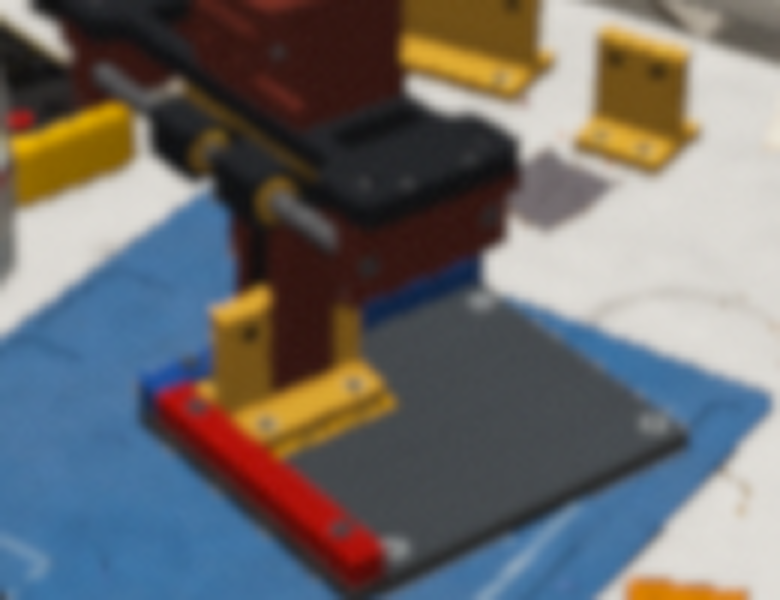

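The bracket is pressed into both fences (ex −11 N, ey −16 N), but the push has tilted the tool 7–9 mrad, fence side down. That could lift the open edges. I'll counter-rotate the command to flatten it.

```bash
python3 -m creep '[{"tx":0,"ty":0,"tz":0,"rx":0.002,"ry":-0.0033,"rz":0,"fingers":255},{"tx":0,"ty":0,"tz":0,"rx":0.0042,"ry":-0.0066,"rz":0,"fingers":255},{"tx":0,"ty":0,"tz":0,"rx":0.0042,"ry":-0.0066,"rz":0,"fingers":255}]'
cat > st.py <<'E'
from fit import *
o=ctrl.get_obs(); R=Ro.from_rotvec(o['orientation']).as_matrix(); f=o['ft_force']; m=o['moment']
print('tilt fence-x',R[2,2].round(4),'tilt -ey',R[2,0].round(4),'yaw',np.arctan2(R[1,2],R[0,2]).round(4),'ee',o['ee_pos'].round(2),'t',o['t'])
print('F ex',.956*f[0]-.292*f[1],'ey',.292*f[0]+.956*f[1],'z',f[2],'M',(.956*m[0]-.292*m[1]),(.292*m[0]+.956*m[1]),m[2],'w',o['width'])
E
python3 st.py
```

```text
t: 14.02
ee_pos: [530.0, 350.0, 37.4]
orientation: [-1.058, 1.425, -1.425]
ft_force: [-16.9, -12.3, 22.1]
width: 10.2
tilt fence-x -0.002 tilt -ey 0.0027 yaw -0.2963 ee [529.95 350.05  37.44] t 14.025
F ex -12.507390930755312 ey -16.71543810303338 z 22.12331962777246 M -2.763285363409243 1.914071761405844 -0.12343052483529775 w 10.232948485454637
```

```bash
python3 - <<'E'
from fit import *
s=cam('side'); crop(s,265,275,65,48,12,'pics/s7.png')
E
python3 -m creep '[{"tx":0,"ty":0,"tz":0,"rx":0.0006,"ry":-0.0019,"rz":0,"fingers":255},{"tx":0,"ty":0,"tz":0,"rx":0.0006,"ry":-0.0019,"rz":0,"fingers":255},{"tx":0,"ty":0,"tz":0,"rx":0.0006,"ry":-0.0019,"rz":0,"fingers":255}]'
python3 st.py
python3 -m creep '[{"tx":0,"ty":0,"tz":0,"rx":0.0014,"ry":-0.0014,"rz":0,"fingers":255},{"tx":0,"ty":0,"tz":0,"rx":0.0014,"ry":-0.0014,"rz":0,"fingers":255},{"tx":0,"ty":0,"tz":0,"rx":0.0014,"ry":-0.0014,"rz":0,"fingers":255}]'
python3 st.py
```

```text
t: 14.45
ee_pos: [529.9, 350.0, 37.4]
orientation: [-1.056, 1.424, -1.425]
ft_force: [-16.1, -11.6, 22.3]
width: 10.1
tilt fence-x -0.0005 tilt -ey 0.0017 yaw -0.2963 ee [529.9  350.04  37.42] t 14.45
F ex -12.006272811867056 ey -15.81787379137087 z 22.334736963834555 M -2.775697326082626 2.0341800844235194 -0.1499686769947953 w 10.140328355246107
t: 14.82
ee_pos: [529.9, 350.0, 37.4]
orientation: [-1.054, 1.424, -1.424]
ft_force: [-15.2, -12.7, 22.2]
width: 9.6
tilt fence-x 0.0004 tilt -ey 0.0 yaw -0.2963 ee [529.9  350.02  37.39] t 14.825
F ex -10.821656658125326 ey -16.616218724660513 z 22.188078507084224 M -2.804549259963326 2.003405022594493 -0.11997649851566496 w 9.620704127181344
```

View pics/s7.png

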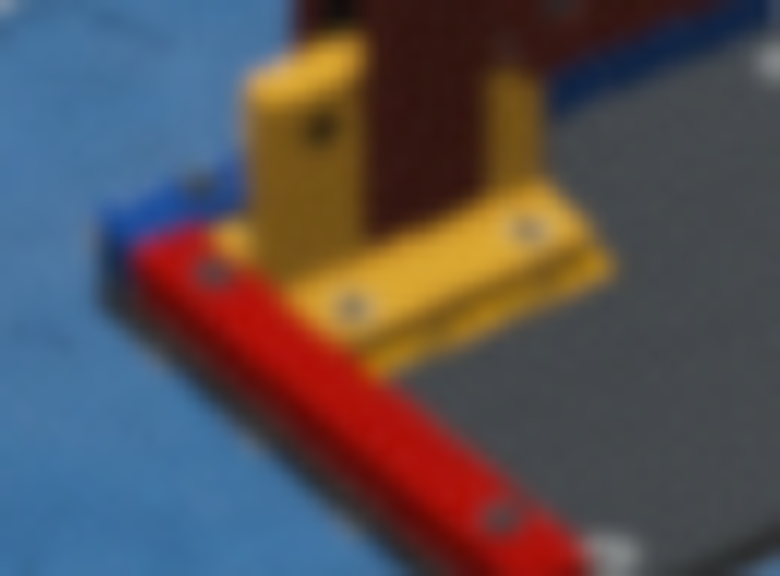

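The tool is level to 0.5 mrad, and the side crop shows the base flat on the plate and against both fences. I'll take a little off the downward load, so that friction carries less of the push, and push slightly more.

```bash
python3 -m creep '[{"tx":0.7,"ty":0.15,"tz":0.2,"rx":0.0003,"ry":-0.0016,"rz":0,"fingers":255},{"tx":1.35,"ty":0.3,"tz":0.4,"rx":0.0005,"ry":-0.0033,"rz":0,"fingers":255},{"tx":1.35,"ty":0.3,"tz":0.4,"rx":0.0005,"ry":-0.0033,"rz":0,"fingers":255},{"tx":1.35,"ty":0.3,"tz":0.4,"rx":0.0005,"ry":-0.0033,"rz":0,"fingers":255}]'
python3 st.py
```

```text
t: 15.32
ee_pos: [529.9, 350.0, 37.4]
orientation: [-1.054, 1.423, -1.425]
ft_force: [-19.4, -11.1, 23.0]
width: 9.6
tilt fence-x 0.0012 tilt -ey 0.0003 yaw -0.2964 ee [529.9  350.01  37.38] t 15.325
F ex -15.284953064696673 ey -16.235678190624913 z 23.025308709578642 M -2.8474464045296166 2.682404362888005 -0.1192712330236929 w 9.595372472510421
```

```bash
python3 -m creep '[{"tx":0,"ty":0,"tz":0.3,"rx":0,"ry":0,"rz":0,"fingers":255},{"tx":0.1,"ty":0.4,"tz":0.6,"rx":0.0003,"ry":0.0008,"rz":0,"fingers":255},{"tx":0.1,"ty":0.4,"tz":0.6,"rx":0.0003,"ry":0.0008,"rz":0,"fingers":255},{"tx":0.1,"ty":0.4,"tz":0.6,"rx":0.0003,"ry":0.0008,"rz":0,"fingers":255}]'
python3 st.py
```

```text
t: 15.82
ee_pos: [529.9, 350.0, 37.4]
orientation: [-1.055, 1.424, -1.425]
ft_force: [-17.2, -12.3, 18.5]
width: 9.8
tilt fence-x 0.0002 tilt -ey 0.0009 yaw -0.2964 ee [529.93 350.03  37.4 ] t 15.825
F ex -12.799378816395249 ey -16.81205194534759 z 18.52834358848588 M -2.853224494683222 2.3329527030363653 -0.1599460852852075 w 9.813787878596521
```

```bash
python3 -m creep '[{"tx":0.4,"ty":0.1,"tz":0.2,"rx":0,"ry":0,"rz":0,"fingers":255},{"tx":0.7,"ty":0.2,"tz":0.5,"rx":0.0003,"ry":-0.001,"rz":0,"fingers":255},{"tx":0.7,"ty":0.2,"tz":0.5,"rx":0.0003,"ry":-0.001,"rz":0,"fingers":255},{"tx":0.7,"ty":0.2,"tz":0.5,"rx":0.0003,"ry":-0.001,"rz":0,"fingers":255},{"tx":0.7,"ty":0.2,"tz":0.5,"rx":0.0003,"ry":-0.001,"rz":0,"fingers":255},{"tx":0.7,"ty":0.2,"tz":0.5,"rx":0.0003,"ry":-0.001,"rz":0,"fingers":255}]'
python3 st.py
python3 - <<'E'
from fit import *
w=cam('wrist'); crop(w,180,140,260,195,3,'pics/w8.png')
s=cam('side'); crop(s,265,275,65,48,12,'pics/s8.png'); cv2.imwrite('pics/s8f.png',s['pixels'])
E
```

```text
t: 16.58
ee_pos: [529.9, 350.0, 37.4]
orientation: [-1.055, 1.424, -1.425]
ft_force: [-17.6, -11.3, 16.5]
width: 9.7
tilt fence-x -0.0 tilt -ey 0.0012 yaw -0.2965 ee [529.94 350.01  37.42] t 16.575
F ex -13.570764924522283 ey -15.921621768635468 z 16.539673158354585 M -2.805073542572882 2.5871548066143455 -0.1563275652940217 w 9.728056989516594
```

View pics/w8.png

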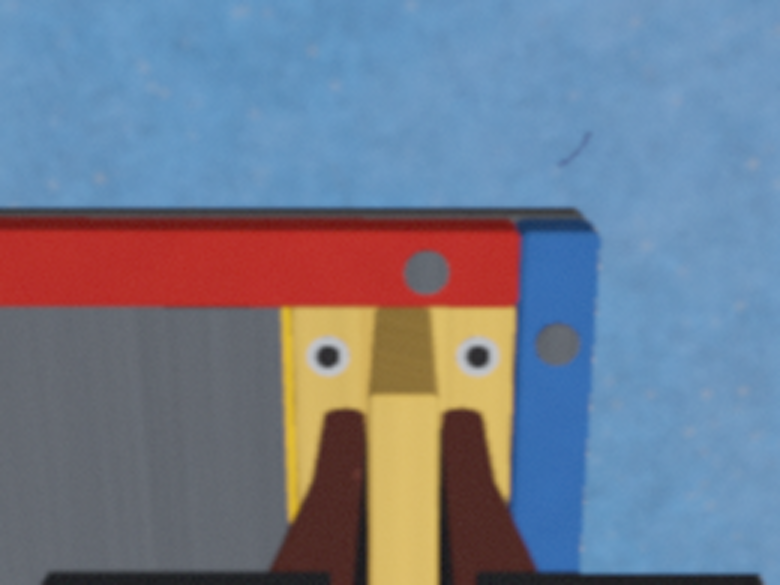

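View pics/s8.png

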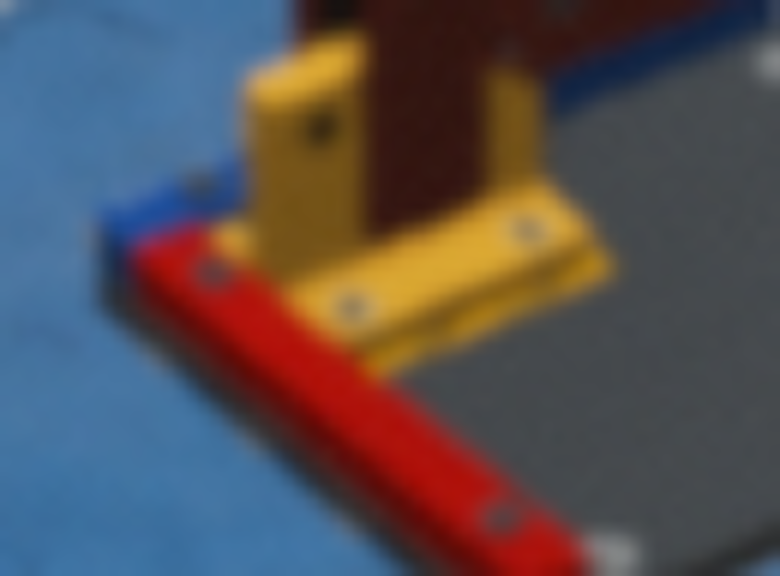

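View pics/s8f.png

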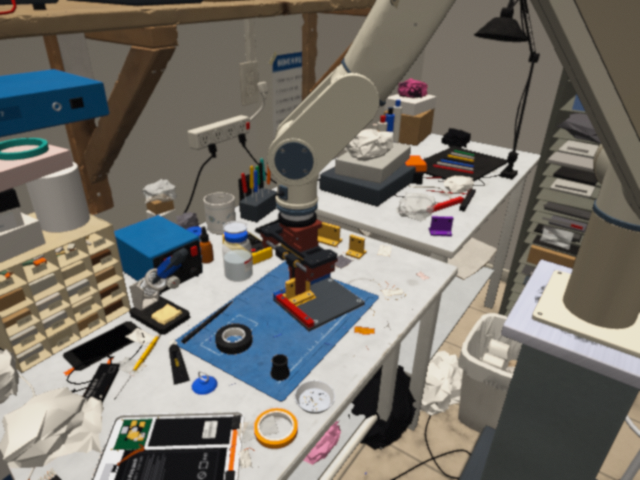

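The bracket sits in the corner: blue face at column 515, red at row 305, and the yellow outline just showing at column 288. It is flat, and everything else is where it was. Handing in.

```bash
python3 -c "
from workcell import ctrl
print(ctrl.close_job())"
```

```text
the job is handed in; nothing more can be done
None
```

I picked up the middle-length gold bracket, set it on the jig plate and slid it into the corner. I handed the job in at about 16.7 s with the gripper still holding it and pressing it against both fences.

**Last checks before handing in:**
- **Push:** about 13.6 N towards the blue fence, 15.9 N towards the red fence and 16.5 N down. The bracket stopped moving while I kept pushing further. The combined sideways push is about twice what plate friction could carry, so at least part of it rests on the fences. The split between the two fences is not measured separately.
- **Square and flat:** the tool was level to about 1 mrad and its yaw was −0.2965 rad, against −0.296 rad measured for the jig. The wrist and side pictures show no gap at either fence or under the base. I judged flatness from those pictures and the tool's tilt; the moment readings neither confirmed nor contradicted it.
- **Position:** the tool stopped about 1.5 mm from where the top camera put the seat, within the 2 mm calibration error.
- **Rest of the bench:** in the last side picture the other two brackets and the other items look undisturbed.

**Corrected on the way:** the first firm push tilted the tool 7–9 mrad, so I counter-rotated it until it was level and took off some of the downward load.

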